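Make up the leading kit and the cementing kit for a stained-glass repair

ROBOT

A 6-joint arm with a two-finger parallel gripper is mounted at the origin on the work surface. World frame = base frame: x ahead of the robot, y to its left, z up, the work surface at z = 0. Lengths are in m, angles in degrees, forces in N, time in s.
With the tool pointing down it reaches from about 0.275 to 0.875 m from the base axis. Payload 12.5 kg.
Tool frame: the origin (TCP) lies where the fingers leave the gripper's body, on its centre line; the fingertips stand 73 mm ahead of it and the grasp point (between the pads) lies 54 mm ahead of it; z points along the fingers, y is the direction in which the jaws open and shut (so a half turn about z gives the same grasp; the last joint's range is limited). The gripper opens to 85 mm and grips with 20 to 120 N. Pads are 22 mm wide; open, the fingers measure 114 mm over their backs; the gripper's body (76 mm by 85 mm) begins 54 mm behind the grasp point. The pads swing forward as they close: fully open they stand 13 mm farther back than shut.
Start: joints at [-75.608, 20.094, 94.641, -0, 65.266, -4.847], TCP at [0.181, -0.519, 0.304] pointing down, gripper open.
Joint ranges: [-157.81, 157.81], [-45, 120.19], [0.68, 151.7], [-89.99, 269.99], [4.06, 180], [-164.3, 164.3]. Speed limits (degrees/s): [127.2, 127.2, 159.86, 180, 180, 180].

INTERFACE

Orientations are given as [roll, pitch, yaw] about the fixed x, y, z axes, in that order (R = Rz(yaw) Ry(pitch) Rx(roll)).
In Python, from station import ctrl gives the robot as it stands.
- The arm moves only by the tool step_arm, never from a script. Its arguments are lists of equal length, an entry for each row: "travel": the shift along the tool's x, y, z in cm, a list of three; "spin": the turn about the tool's z in rad. A call has 1 to 20 rows; each row shifts and turns the commanded pose from where the row before left it, along the tool's axes as they then stand; what a row does not reach is not made up. A row lasts 1/8 s, in which the tool goes at most 62.5 mm and 10.7 degrees, less where a joint would pass 70% of its speed; a pose out of reach is approached as far as the arm can. A call with a gripper value outside its range is refused whole. "gripper" is the closure, from 0 (fully open) to 1 (shut), set as the call begins (left out, the last holds). The fingers move at their own pace and stop on an object; "squeeze" is the grip in N (left out, the last holds). Time passes only in rows, so rows that do not move let the fingers close. It gives the time, the measured TCP pose, the force and the opening at its end, in the units of the state.
- ctrl.state(): the state, without advancing time (a new reading comes with each control period).
- ctrl.read_camera(name): name is "scene" or "side" or "wrist"; returns (picture, depth): 400x640x3 uint8, red, green, blue; 400x640 float32, m along the optical axis (not along the pixel's ray), 0 where there is no reading.
- ctrl.camera_params(name): a dict with "fovy" (degrees; the focal length in pixels is half the picture's height over the tangent of half this angle, whatever the lens; pixels are square), "cx", "cy" (the principal point, pixels), "dist_coeffs" ([k1, k2, p1, p2, k3] as OpenCV has them; the pictures are not rectified), "world_from_camera" (4x4, takes a point from camera to world coordinates). Camera axes: x right, y up, looking along -z (the intrinsics and any distortion apply to the point x, -y, -z); pixel columns grow to the right and rows downward; lengths in m; the calibration is good to about 2 mm. A picture is of the moment at which its call begins: read the wrist's pose just before it. camera_params takes no time and is no camera call; for the wrist camera it gives the pose at the moment of the call.
- ctrl.sign_off(): hands the job in, once; it reports no verdict.
Trained networks look in the newest picture that a camera, given by its name, has taken for a name from the list of things; names that differ only in an ending like _2 or _b are one class to them, and where a whole thing is asked for, a point or a joint stands for the part that bears it (a point fixed in the world has none). Each returns a list of dicts, best first, with "score" (0 to 1); they miss things now and then, are a little off and sometimes report something else, mostly with a low value. They report only what shows in the picture. A call takes as long as a camera call.
- ctrl.boxes_of(camera, thing): "uv" ([column, row] in pixels, amid what is visible of it).
- ctrl.outline_of(camera, thing): "pixels" (400x640 bool, what is visible of it) and "uv" ([column, row] in pixels, amid what is visible of it).
- ctrl.pinpoint(camera, thing): "uv" ([column, row] in pixels: a listed point, or the origin of a listed thing).
The state is a dict: "time_s": time; "joints": joint angles; "joint_velocities": joint speeds; "joint_efforts": joint torques, N m; "tool_pos": TCP position; "ee_rot": TCP orientation; "ft_force": force on the tool from outside, world axes, zero at the start; "ft_torque": the same for the moment, N m; "finger_gap": finger opening in m.
Only numpy, scipy, OpenCV 4.12 (cv2) and the standard library are available. Lean on these libraries where they do the work, as an engineer would, in place of code of your own. Each camera call takes 0.05 s, during which the arm holds its last target. There are 200 camera calls.

TASK

Make up two kits from the stock on the cardboard, every thing standing upright on the floor of a tray compartment, one thing to a compartment. Leading kit, in the long three-compartment tray: the solder reel in the middle, the flux bottle and the nail carton in the two end compartments, either way round; cementing kit, in the short two-compartment tray: the large tub and the rubbing stone, either way round. Leave the small tub, the bucket and the flowerpot where they are.

Things in the scene. Friction and masses are not known exactly. Their poses are not given: they have to be found in the camera images.
- long_tray: Loose wooden tray, 0.7 kg, 276 mm long (its y axis), 100 mm wide (x), 24 mm high, with three equal compartments in a row, each 84 mm (y) by 88 mm (x) inside and 18 mm deep; walls and dividers 6 mm thick, floor 6 mm thick. Origin at the centre of its underside; compartment centres at y = -90, 0 and +90 mm, x = 0.
- short_tray: Loose wooden tray, 0.7 kg, made like the long one but with two compartments: 186 mm long (y), 100 mm wide (x), 24 mm high; each compartment 84 mm (y) by 88 mm (x) inside, 18 mm deep, walls, divider and floor 6 mm thick. Origin at the centre of its underside; compartment centres at y = -45 and +45 mm, x = 0.
- solder_reel: Full reel of solder wire, silvery with two black flanges, a cylinder 56 mm in diameter and 46 mm high standing on a flange, about 0.3 kg. Loose; stands upright; origin at the centre of its underside, z up. 
- flux_bottle: Small amber bottle with a paper band and a narrower black cap: body 40 mm in diameter and 56 mm high, cap 26 mm in diameter, 74 mm high in all, about 0.1 kg. Loose; stands upright; origin at the centre of its underside, z up. 
- nail_carton: Upright closed carton of horseshoe nails, off-white all over with a brown band round its sides, 40 mm (its x axis) by 56 mm (y) and 60 mm high, about 0.25 kg. Loose; stands upright; origin at the centre of its underside, z up. 
- large_tub: The larger of two closed white tubs of glazing cement with grey lids: a cylinder 60 mm in diameter and 62 mm high, about 0.2 kg. Loose; stands upright; origin at the centre of its underside, z up. 
- rubbing_stone: Two-grade rubbing stone, a plain grey block 34 mm (its x axis) by 62 mm (y) and 50 mm high, about 0.25 kg. Loose; stands upright; origin at the centre of its underside, z up. 
- small_tub: The smaller closed white tub with a grey lid, among the stock: a cylinder 40 mm in diameter and 40 mm high. Not wanted in either kit: leave it where it is. Loose; stands upright; origin at the centre of its underside, z up. 
- bucket: Closed white plastic bucket with a grey disc on its lid, 110 mm in diameter and 104 mm high, with a wire handle, at one side of the work. Leave it where it is. Loose; stands upright; origin at the centre of its underside, z up. 
- flowerpot: Terracotta flowerpot on its saucer with a small green plant, 110 mm in diameter and about 126 mm high, at the other side of the work. Leave it where it is. Loose; stands upright; origin at the centre of its underside, z up. 

How it is judged:
By the outcome, as a careful person would: the job done as asked, in the order asked, and still so for the second after the job is handed in, with the robot touching nothing.
It also fails if it takes over 115 s, if anything falls off the work surface, if the arm or the gripper's body presses on something with over 40 N, if the wrist force passes 120 N, or if a joint passes its speed limit or range.

## Working session

There is one attempt and no reset: what is moved stays moved. The work goes in short steps, Python scripts to look and compute and a tool call to move; the robot and the scene stay as the last step left them, time stands still between calls to the robot, and variables do not carry over. Pictures are saved under pics/ and viewed, about 12 in all and at most 16, crops included, and the job is handed in when it is done.

Besides the shell and the picture viewer there is one more tool, called as a command line: name --pt "numbers of a row" for each row, then --argument value for the rest. step_arm: Moves the arm, as the interface text tells. Its arguments: {"type":"object","properties":{"travel":{"type":"array"},"spin":{"type":"array"},"gripper":{"type":"number"},"squeeze":{"type":"number"}},"required":["travel","spin"]}

```bash
ls; mkdir -p pics; cat > h.py <<'E'
import numpy as np, cv2
from station import ctrl
def cloud(name):
    s=ctrl.camera_params(name); img,d=ctrl.read_camera(name)
    h,w=d.shape; f=h/2/np.tan(np.radians(s["fovy"])/2)
    K=np.array([[f,0,s["cx"]],[0,f,s["cy"]],[0,0,1.]])
    u,v=np.meshgrid(np.arange(w),np.arange(h))
    n=cv2.undistortPoints(np.stack([u,v],-1).reshape(-1,1,2).astype(float),K,np.array(s["dist_coeffs"],float)).reshape(h,w,2)
    P=np.stack([n[...,0]*d,-n[...,1]*d,-d,np.ones_like(d)],-1)@np.array(s["world_from_camera"]).T
    P=P[...,:3]; P[d==0]=np.nan
    return img,P
def save(img,fn): cv2.imwrite("pics/"+fn,cv2.cvtColor(img,cv2.COLOR_RGB2BGR))
E
python3 - <<'E'
from h import *
s=ctrl.state(); print(s)
for n in ["scene","side","wrist"]:
    c=ctrl.camera_params(n); print(n,np.round(c["world_from_camera"],3).tolist(),c["fovy"])
    img,P=cloud(n); save(img,n+"0.png"); np.save(n+"0.npy",P)
E
```

```text
pics
{'time_s': 0.0, 'joints': array([-7.56088477e+01,  2.01247993e+01,  9.46767589e+01, -4.29759734e-04,
        6.52658275e+01, -4.84763194e+00]), 'joint_velocities': array([ 0.0784067 , -0.06534173,  0.03107818, -0.05219372,  0.06473979,
        0.08062279]), 'joint_efforts': array([-3.24673456e-04, -5.06090069e+01, -2.91402930e+01, -8.24769381e-05,
        4.40479489e-03, -5.70064060e-06]), 'tool_pos': array([ 0.18118618, -0.51903911,  0.30335523]), 'ee_rot': array([-1.79932822e+02, -5.30578556e-03,  1.92389612e+01]), 'ft_force': array([-0.26395569,  1.80530986,  0.25552134]), 'ft_torque': array([-0.03532293,  0.06497094,  0.05785085]), 'finger_gap': 0.0853468867991271}
scene [[-0.254, -0.642, 0.724, 1.69], [0.967, -0.157, 0.2, 0.314], [-0.014, 0.751, 0.66, 1.074], [0.0, 0.0, 0.0, 1.0]] 44.72985442901999
side [[-0.927, 0.224, -0.301, 0.172], [-0.376, -0.561, 0.738, 0.854], [-0.003, 0.797, 0.604, 0.714], [0.0, 0.0, 0.0, 1.0]] 53.944829832524846
wrist [[0.329, 0.901, 0.284, 0.253], [-0.944, 0.314, 0.097, -0.495], [-0.001, -0.3, 0.954, 0.374], [0.0, 0.0, 0.0, 1.0]] 65.95711239777702
```

View pics/scene0.png

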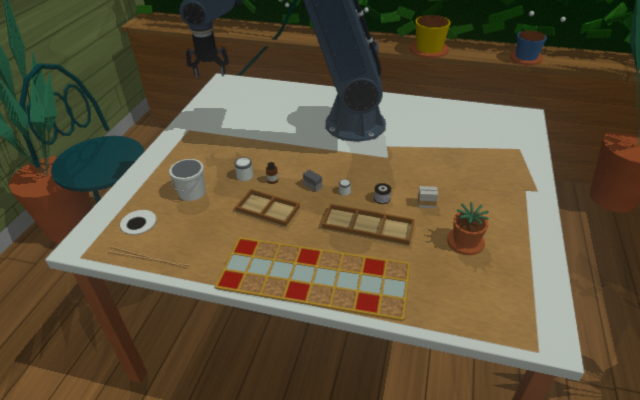

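View pics/side0.png

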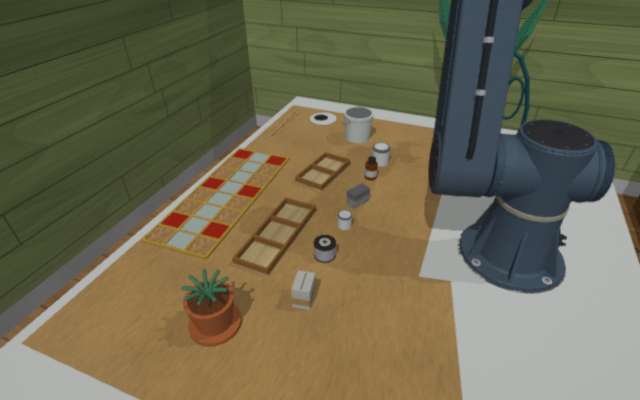

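Scene view (px): bucket 188,180; large tub 244,168; flux 272,172; stone 313,180; small tub 345,187; reel 382,192; carton 428,196; short tray 267,207; long tray 368,224; pot 467,230. The side view agrees.

```bash
cat > loc.py <<'E'
from h import *
H=dict(solder_reel=.046,flux_bottle=.074,nail_carton=.060,large_tub=.062,rubbing_stone=.050,small_tub=.040,bucket=.104,flowerpot=.126,long_tray=.024,short_tray=.024)
def loc(names,cams=("scene","side")):
    C={c:cloud(c)[1] for c in cams}
    for n in names:
        A=[]
        for c in cams:
            o=ctrl.outline_of(c,n)
            if not o: print(n,c,"none"); continue
            m=o[0]["pixels"].astype(bool); p=C[c][m]; p=p[~np.isnan(p[:,0])]
            top=p[abs(p[:,2]-H[n])<.007]
            def rect(q):
                (cx,cy),(w,h),a=cv2.minAreaRect((q[:,:2]*1000).astype(np.float32)); 
                if w>h: w,h,a=h,w,a+90
                return "c=(%.1f,%.1f) %.1fx%.1f longaxis=%.1f"%(cx,cy,w,h,(a+90+90)%180-90)
            print(n,c,"s=%.2f"%o[0]["score"],m.sum(),"z99=%.3f"%np.percentile(p[:,2],99) if len(p) else "", "TOP",rect(top) if len(top)>4 else "", "med",np.round(np.median(top[:,:2],0)*1000,1),"ALL",rect(p[p[:,2]>.008]))
            A.append(top)
        if len(A)==2: print("   both",rect(np.vstack(A)))
E
python3 -c "
from loc import *
loc(H)"
```

```text
solder_reel scene s=0.69 307 z99=0.051 TOP c=(442.6,181.5) 49.8x61.4 longaxis=9.3 med [443. 181.] ALL c=(442.4,181.5) 52.9x60.6 longaxis=17.2
solder_reel side s=0.74 554 z99=0.048 TOP c=(436.9,182.4) 54.7x54.8 longaxis=-47.5 med [435.9 185.1] ALL c=(437.0,182.7) 55.0x55.3 longaxis=13.6
   both c=(439.6,181.6) 57.2x61.0 longaxis=-20.7
flux_bottle scene s=0.55 225 z99=0.076 TOP c=(436.4,-208.1) 21.1x29.7 longaxis=18.7 med [ 437.  -209.5] ALL c=(439.6,-207.1) 39.7x40.2 longaxis=-68.7
flux_bottle side s=0.50 273 z99=0.075 TOP c=(429.3,-205.4) 22.1x22.3 longaxis=20.4 med [ 428.8 -204.4] ALL c=(423.5,-232.8) 39.2x99.0 longaxis=78.4
   both c=(432.8,-207.9) 27.6x29.2 longaxis=-23.5
nail_carton scene s=0.67 428 z99=0.064 TOP c=(432.4,329.1) 49.1x54.7 longaxis=-83.9 med [433.1 328.9] ALL c=(432.4,328.9) 49.3x58.5 longaxis=-83.3
nail_carton side s=0.91 781 z99=0.062 TOP c=(428.4,330.4) 40.8x59.6 longaxis=-79.6 med [427.6 332.9] ALL c=(428.2,330.2) 41.3x59.6 longaxis=-79.3
   both c=(431.7,331.1) 50.1x59.8 longaxis=-80.2
large_tub scene s=0.57 375 z99=0.066 TOP c=(432.1,-315.5) 57.9x65.9 longax
[... 1472 characters left out ...]
long_tray scene s=0.96 2394 z99=0.027 TOP c=(584.8,161.0) 108.4x274.8 longaxis=88.1 med [602.1 174.6] ALL c=(585.3,161.0) 109.0x275.1 longaxis=88.5
long_tray side s=0.66 3092 z99=0.025 TOP c=(581.6,161.6) 102.7x278.7 longaxis=87.9 med [578.5 199.7] ALL c=(581.6,161.8) 102.8x279.1 longaxis=87.9
   both c=(584.7,161.5) 108.6x278.7 longaxis=88.1
short_tray scene s=0.93 1532 z99=0.027 TOP c=(585.4,-174.9) 108.1x190.4 longaxis=80.1 med [ 590.3 -172.4] ALL c=(585.1,-174.2) 110.8x191.5 longaxis=81.0
short_tray side s=0.76 1236 z99=0.026 TOP c=(582.1,-173.4) 103.0x193.3 longaxis=81.0 med [ 581.4 -168.4] ALL c=(582.2,-173.7) 103.6x192.9 longaxis=80.5
   both c=(585.1,-174.1) 109.2x193.1 longaxis=80.2
```

step_arm --pt "0 0 0" --pt "0 0 0" --pt "0 0 0" --pt "0 0 0" --pt "0 0 0" --pt "0 0 0" --pt "0 0 0" --pt "5.46 1.79 0" --pt "5.46 1.79 0" --pt "5.46 1.79 0" --pt "5.46 1.79 0" --pt "5.46 1.79 0" --pt "5.46 1.79 0" --pt "5.46 1.79 0" --pt "5.46 1.79 0" --pt "5.46 1.79 0" --pt "5.46 1.79 0" --pt "5.46 1.79 0" --pt "5.46 1.79 0" --pt "5.46 1.79 0" --spin '[-0.1715,-0.1715,-0.1715,-0.1715,-0.1715,-0.1715,-0.1715,0,0,0,0,0,0,0,0,0,0,0,0,0]' --gripper 0 --squeeze 40

```text
time_s: 3.75
tool_pos: [0.4387, 0.1842, 0.304]
ee_rot: [180.0, -0.0, 88.0]
ft_force: [1.2, -1.0, -0.0]
finger_gap: 0.0854
```

```bash
cat >> loc.py <<'E'
def go(x,y,z,yaw=None):
    """print tool-axis delta (cm) to reach TCP x,y,z (mm) and spin for yaw (spin applied after travel)"""
    s=ctrl.state(); p=s["tool_pos"]*1000; w=np.radians(s["ee_rot"][2]); d=np.array([x,y,z])-p
    c,sn=np.cos(w),np.sin(w)
    print("t=%.1f"%s["time_s"],"at",np.round(p,1),np.round(s["ee_rot"],1),"gap %.1f"%(1e3*s["finger_gap"]),"F",np.round(s["ft_force"],1),"| travel cm", np.round([(c*d[0]+sn*d[1])/10,(sn*d[0]-c*d[1])/10,-d[2]/10],2),"spin",None if yaw is None else round(-np.radians((yaw-np.degrees(w)+180)%360-180),3))
E
python3 -c "
from loc import *
ctrl.read_camera('wrist')
loc(['solder_reel','nail_carton','long_tray'],('wrist',))
save(ctrl.read_camera('wrist')[0],'w1.png')
go(439,182,95,88)"
```

```text
solder_reel wrist s=0.76 2243 z99=0.048 TOP c=(436.7,181.2) 55.2x55.6 longaxis=81.8 med [436.7 182.2] ALL c=(436.7,181.2) 55.2x55.6 longaxis=81.8
nail_carton wrist s=0.95 3154 z99=0.062 TOP c=(428.2,328.2) 40.7x56.3 longaxis=-80.8 med [428.3 328.8] ALL c=(428.2,328.0) 40.8x56.4 longaxis=-79.8
long_tray wrist s=0.61 18385 z99=0.026 TOP c=(581.8,160.3) 102.2x276.2 longaxis=88.1 med [587.8 199.3] ALL c=(556.9,161.1) 151.9x276.0 longaxis=88.4
t=4.0 at [438.  181.4 303.8] [-180.    0.   88.] gap 85.5 F [ 0.3 -0.8 -0.1] | travel cm [ 0.07  0.1  20.88] spin -0.0
```

View pics/w1.png

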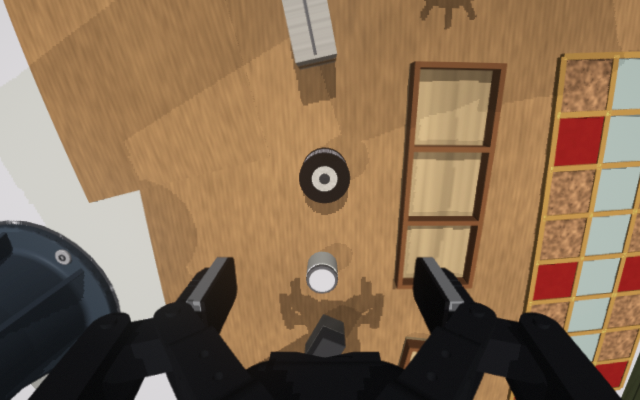

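Wrist view: reel at (324,179), carton above at (310,40), long tray at (450,175), all consistent with the side camera. I'll check the fingertip height next.

```bash
python3 -c "
from loc import *
img,P=cloud('wrist')
for r in [(slice(250,340),slice(170,245)),(slice(250,340),slice(405,470))]:
    q=P[r].reshape(-1,3); q=q[q[:,2]>.15]; i=np.argsort(q[:,2])[:40]; print(np.round(q[i[::8]]*1000,1))
go(436.7,181.2,92,88)"
```

```text
[[394.4 185.3 244.3]
 [394.6 184.7 245.2]
 [394.5 182.9 245.7]
 [394.3 176.5 246.2]
 [394.1 178.4 246.4]]
[[479.9 181.1 244.4]
 [479.7 181.  245.2]
 [479.4 175.2 245.5]
 [479.6 185.8 246. ]
 [479.5 185.5 246.4]]
t=4.1 at [438.1 181.2 303.9] [-180.    0.   88.] gap 85.3 F [-0.1  1.   0.4] | travel cm [-0.   -0.14 21.19] spin -0.001
```

step_arm --pt "0 -0.14 5.4" --pt "0 0 5.4" --pt "0 0 5.4" --pt "0 0 3.4" --pt "0 0 2.0" --pt "0 0 0" --pt "0 0 0" --spin '[0,0,0,0,0,0,0]' --gripper 0

```text
time_s: 4.97
tool_pos: [0.4374, 0.1818, 0.0889]
ee_rot: [179.9, -0.0, 88.0]
ft_force: [-0.6, 0.1, -0.3]
finger_gap: 0.0856
```

step_arm --pt "0 0 0" --pt "0 0 0" --pt "0 0 0" --pt "0 0 0" --pt "0 0 0" --pt "0 0 0" --pt "0 0 0" --spin '[0,0,0,0,0,0,0]' --gripper 1 --squeeze 40

```text
time_s: 5.85
tool_pos: [0.4373, 0.1822, 0.0889]
ee_rot: [179.9, -0.0, 88.0]
ft_force: [-1.7, -2.2, 11.0]
finger_gap: 0.0555
```

```bash
python3 -c "
from loc import *
img,P=cloud('side'); save(cv2.resize(img[180:320,230:430],(800,560)),'s1.png')
img,P=cloud('wrist')
q=P[200:,150:500].reshape(-1,3); q=q[~np.isnan(q[:,0])&(q[:,2]>.012)&(abs(q[:,0]-.4367)<.06)&(abs(q[:,1]-.182)<.04)&(abs(q[:,0]-.4367)>.031)]; q=q[np.argsort(q[:,2])]; print(len(q),np.round(q[:100:10]*1000,1))
go(436.7,181.2,230,88)"
```

```text
12574 [[468.8 190.3  23. ]
 [470.  190.9  24.3]
 [470.7 191.   25.6]
 [403.3 193.6  26.9]
 [405.4 193.8  27.5]
 [469.7 191.1  27.9]
 [468.2 191.3  28.1]
 [475.  187.   28.5]
 [470.4 190.6  29. ]
 [473.4 187.   29.3]]
t=6.0 at [437.3 182.2  88.9] [179.9  -0.   88. ] gap 54.8 F [-1.9 -3.1 10. ] | travel cm [ -0.1   -0.06 -14.11] spin 0.001
```

View pics/s1.png

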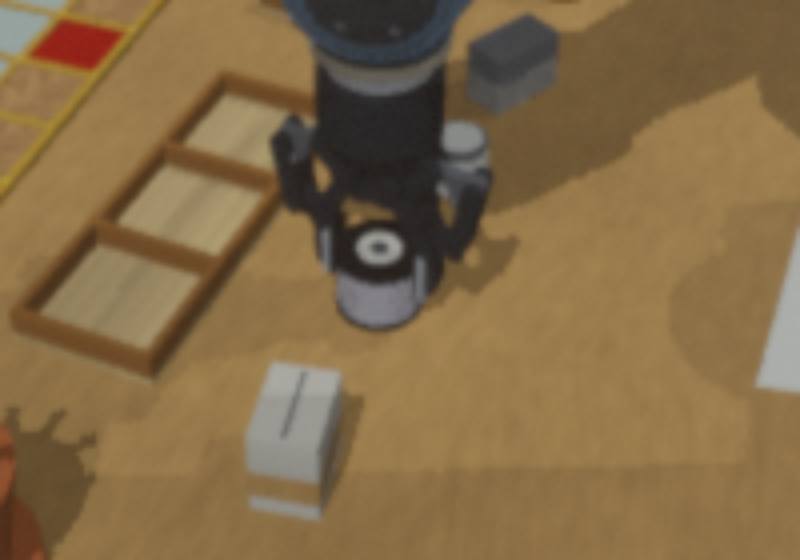

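The side crop shows the reel held near the top, with the tips about 22 mm above the table. Next: lift and carry.

step_arm --pt "0 0 -3" --pt "0 0 -4" --pt "-0.4 3.63 0" --pt "-0.4 3.63 0" --pt "-0.4 3.63 0" --pt "-0.38 3.62 0" --pt "0 0 0" --pt "0 0 0" --pt "0 0 0" --spin '[0,0,0,0,0,0,0,0,0]'

```text
time_s: 7.08
tool_pos: [0.5805, 0.1616, 0.1579]
ee_rot: [-180.0, 0.0, 88.1]
ft_force: [0.8, -1.1, -3.1]
finger_gap: 0.0546
```

```bash
python3 -c "
from loc import *
ctrl.read_camera('wrist')
loc(['long_tray','solder_reel','nail_carton'],('wrist',))
go(581.8,161.3,95.5,88)"
```

```text
long_tray wrist s=0.60 36435 z99=0.026 TOP c=(581.9,166.7) 100.8x262.6 longaxis=88.1 med [586.5 229.9] ALL c=(581.7,162.4) 100.8x271.2 longaxis=88.1
solder_reel wrist s=0.57 14581 z99=0.117 TOP  med [nan nan] ALL c=(555.6,132.1) 56.4x130.5 longaxis=49.4
nail_carton wrist s=0.83 2378 z99=0.059 TOP c=(420.3,298.8) 2.1x14.9 longaxis=5.6 med [419.4 298.6] ALL c=(433.4,301.1) 5.9x42.3 longaxis=15.8
t=7.3 at [581.2 161.5 158. ] [180.  -0.  88.] gap 55.0 F [ 0.2 -0.7 -2. ] | travel cm [-0.02  0.06  6.25] spin 0.001
  return _methods._mean(a, axis=axis, dtype=dtype,
  ret = um.true_divide(
```

step_arm --pt "0 0.04 3" --pt "0 0 2" --pt "0 0 0.8" --pt "0 0 0.45" --pt "0 0 0" --spin '[0,0,0,0,0]'

```text
time_s: 7.95
tool_pos: [0.582, 0.1614, 0.0958]
ee_rot: [180.0, -0.0, 88.0]
ft_force: [-0.5, 0.1, -2.2]
finger_gap: 0.0548
```

step_arm --pt "0 0 0" --pt "0 0 0" --pt "0 0 0" --pt "0 0 0" --pt "0 0 -4" --pt "0 0 -5" --pt "0 0 -5" --pt "0 0 0" --spin '[0,0,0,0,0,0,0,0]' --gripper 0

```text
time_s: 8.95
tool_pos: [0.5831, 0.1616, 0.2395]
ee_rot: [179.6, -0.1, 88.0]
ft_force: [0.3, -0.5, -0.8]
finger_gap: 0.0854
```

```bash
python3 -c "
from loc import *
H['solder_reel']=.052
ctrl.read_camera('wrist')
loc(['long_tray','solder_reel'],('wrist',))
save(ctrl.read_camera('wrist')[0],'w2.png')
go(433,-208,235,88)"
```

```text
long_tray wrist s=0.58 26672 z99=0.026 TOP c=(581.6,160.3) 100.8x276.4 longaxis=88.0 med [582.1 195.9] ALL c=(581.6,160.3) 100.8x276.4 longaxis=88.0
solder_reel wrist s=0.78 3623 z99=0.054 TOP c=(581.0,160.1) 54.8x56.1 longaxis=88.7 med [581.1 161.7] ALL c=(580.8,153.2) 54.8x70.1 longaxis=88.7
t=9.2 at [581.3 161.2 234. ] [-179.9    0.    88. ] gap 85.5 F [-0.3  0.   0.2] | travel cm [-37.41 -13.55  -0.1 ] spin 0.0
```

View pics/w2.png

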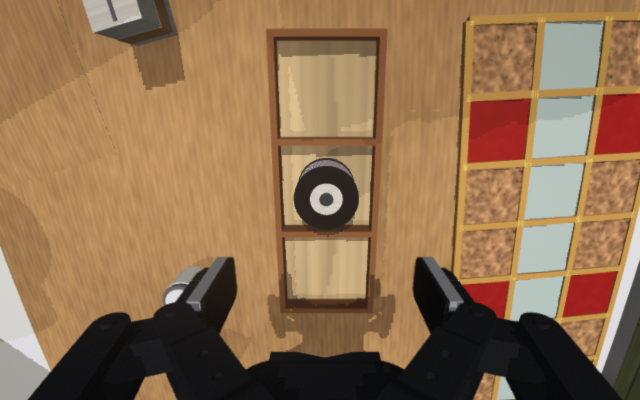

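Reel stands centred in the middle compartment (326,199). Now the flux bottle.

step_arm --pt "-4.68 -1.69 0" --pt "-4.68 -1.69 0" --pt "-4.68 -1.69 0" --pt "-4.68 -1.69 0" --pt "-4.68 -1.69 0" --pt "-4.68 -1.69 0" --pt "-4.68 -1.69 0" --pt "-4.65 -1.72 0" --pt "0 0 0" --pt "0 0 0" --spin '[0,0,0,0,0,0,0,0,0,0]'

```text
time_s: 10.45
tool_pos: [0.4334, -0.2075, 0.2348]
ee_rot: [-179.9, -0.0, 88.0]
ft_force: [0.2, 0.5, -0.7]
finger_gap: 0.0853
```

```bash
python3 -c "
from loc import *
ctrl.read_camera('wrist')
loc(['flux_bottle','rubbing_stone','short_tray'],('wrist',))
go(432,-207,90,88)"
```

```text
flux_bottle wrist s=0.62 2107 z99=0.076 TOP c=(430.1,-210.2) 24.7x25.3 longaxis=88.0 med [ 430.6 -209.2] ALL c=(430.4,-208.6) 37.6x39.8 longaxis=-5.2
rubbing_stone wrist s=0.62 3172 z99=0.052 TOP c=(424.9,-69.6) 34.0x50.3 longaxis=61.3 med [424.2 -73.5] ALL c=(426.7,-66.4) 34.1x58.0 longaxis=61.3
short_tray wrist s=0.63 23142 z99=0.026 TOP c=(582.8,-174.7) 102.3x187.2 longaxis=80.3 med [ 586.8 -167.7] ALL c=(582.8,-174.7) 102.3x187.2 longaxis=80.3
t=10.7 at [ 433.8 -207.1  235.3] [-180.    -0.    88.1] gap 85.0 F [-0.4  0.5 -0.1] | travel cm [ 0.   -0.18 14.53] spin 0.002
```

step_arm --pt "-0.25 -0.36 5" --pt "0 0 5" --pt "0 0 3" --pt "0 0 1.6" --pt "0 0 0" --pt "0 0 0" --spin '[0,0,0,0,0,0]'

```text
time_s: 11.45
tool_pos: [0.4303, -0.2105, 0.0904]
ee_rot: [179.9, 0.0, 88.0]
ft_force: [0.4, 0.2, -0.6]
finger_gap: 0.0852
```

step_arm --pt "0 0 0" --pt "0 0 0" --pt "0 0 0" --pt "0 0 0" --pt "0 0 0" --pt "0 0 0" --pt "0 0 0" --pt "0 0 -3" --pt "0 0 -4" --pt "0 0 -3" --pt "0 0 0" --spin '[0,0,0,0,0,0,0,0,0,0,0]' --gripper 1 --squeeze 30

```text
time_s: 12.82
tool_pos: [0.4304, -0.2106, 0.1912]
ee_rot: [179.8, 0.1, 88.0]
ft_force: [0.4, -0.3, -0.9]
finger_gap: 0.0393
```

```bash
python3 -c "
from loc import *
go(578.5,71,190,88)"
```

```text
t=12.8 at [ 430.4 -210.6  191.2] [1.798e+02 1.000e-01 8.800e+01] gap 39.3 F [ 0.4 -0.3 -0.9] | travel cm [28.66 13.83  0.12] spin 0.0
```

step_arm --pt "4.08 1.98 0" --pt "4.08 1.98 0" --pt "4.08 1.98 0" --pt "4.08 1.98 0" --pt "4.08 1.98 0" --pt "4.08 1.98 0" --pt "4.08 1.95 0" --pt "0 0 0" --pt "0 0 0" --spin '[0,0,0,0,0,0,0,0,0]'

```text
time_s: 13.95
tool_pos: [0.5772, 0.0702, 0.1881]
ee_rot: [-179.9, 0.0, 88.0]
ft_force: [-0.2, -0.7, -0.7]
finger_gap: 0.039
```

```bash
python3 -c "
from loc import *
save(ctrl.read_camera('wrist')[0],'w3.png')
go(578.5,70,97,88)"
```

```text
t=14.0 at [577.2  69.8 188.4] [-179.9    0.    88. ] gap 39.2 F [ 0.5 -0.7 -0.9] | travel cm [0.03 0.13 9.14] spin -0.0
```

View pics/w3.png

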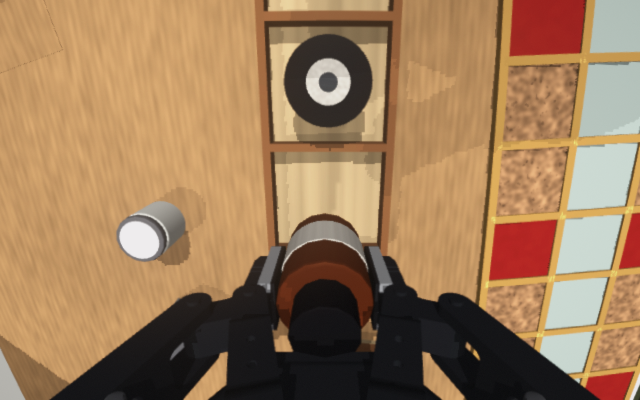

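The bottle hangs upright over the near end compartment (325,270). Now lower and release.

step_arm --pt "0 0.1 4" --pt "0 0 3" --pt "0 0 1.5" --pt "0 0 0.65" --pt "0 0 0" --spin '[0,0,0,0,0]'

```text
time_s: 14.62
tool_pos: [0.579, 0.0702, 0.0983]
ee_rot: [180.0, -0.0, 88.0]
ft_force: [0.7, -0.3, -1.7]
finger_gap: 0.039
```

step_arm --pt "0 0 0" --pt "0 0 0" --pt "0 0 0" --pt "0 0 0" --pt "0 0 -4" --pt "0 0 -5" --pt "0 0 -5" --pt "0 0 0" --pt "0 0 0" --spin '[0,0,0,0,0,0,0,0,0]' --gripper 0

```text
time_s: 15.75
tool_pos: [0.5785, 0.0704, 0.2374]
ee_rot: [-180.0, 0.0, 88.0]
ft_force: [-1.0, -0.2, -0.3]
finger_gap: 0.0855
```

```bash
python3 -c "
from loc import *
H['flux_bottle']=.080
ctrl.read_camera('wrist')
loc(['flux_bottle','long_tray'],('wrist',))
save(ctrl.read_camera('wrist')[0],'w4.png')
go(428.2,328.2,235,100)"
```

```text
flux_bottle wrist s=0.72 2074 z99=0.082 TOP c=(578.5,70.7) 25.1x25.5 longaxis=11.7 med [578.3  71.5] ALL c=(578.6,72.5) 36.9x39.3 longaxis=-0.9
long_tray wrist s=0.57 20140 z99=0.026 TOP c=(580.5,127.0) 100.9x208.7 longaxis=88.1 med [580.7 132.7] ALL c=(580.6,128.3) 100.9x211.2 longaxis=88.1
t=16.0 at [578.6  70.4 236.9] [-179.9    0.    88. ] gap 85.1 F [-0.3 -0.1 -0.2] | travel cm [ 25.25 -15.92   0.19] spin -0.209
```

View pics/w4.png

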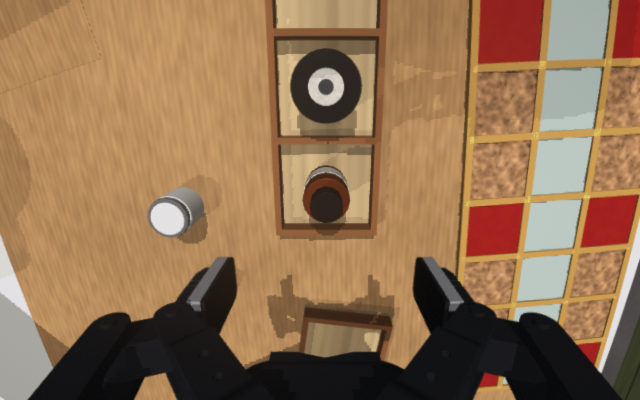

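Bottle upright at (326,195) in its compartment. Now the carton.

step_arm --pt "4.21 -2.65 0" --pt "4.21 -2.65 0" --pt "4.21 -2.65 0" --pt "4.21 -2.65 0" --pt "4.21 -2.65 0" --pt "4.2 -2.67 0" --pt "0 0 0" --pt "0 0 0" --pt "0 0 0" --pt "0 0 0" --spin '[0,0,0,0,0,0,-0.105,-0.104,0,0]'

```text
time_s: 17.25
tool_pos: [0.4285, 0.3281, 0.2377]
ee_rot: [-180.0, 0.0, 99.9]
ft_force: [-0.4, 0.1, 0.1]
finger_gap: 0.0853
```

```bash
python3 -c "
from loc import *
ctrl.read_camera('wrist')
loc(['nail_carton'],('wrist',))
go(428.2,328.2,89,100)"
```

```text
nail_carton wrist s=0.80 3540 z99=0.062 TOP c=(428.0,328.7) 40.0x56.3 longaxis=-80.3 med [427.7 330.7] ALL c=(428.0,328.8) 40.4x56.6 longaxis=-80.2
t=17.4 at [428.5 328.1 237.8] [-180.     0.    99.9] gap 85.6 F [0.2 0.8 0.6] | travel cm [ 1.000e-02 -3.000e-02  1.488e+01] spin -0.001
```

step_arm --pt "0.05 -0.05 5" --pt "0 0 5" --pt "0 0 3" --pt "0 0 1.85" --pt "0 0 0" --pt "0 0 0" --spin '[0,0,0,0,0,0]'

```text
time_s: 18.15
tool_pos: [0.4284, 0.329, 0.0905]
ee_rot: [179.9, -0.0, 100.0]
ft_force: [-0.0, -0.3, -0.5]
finger_gap: 0.0857
```

step_arm --pt "0 0 0" --pt "0 0 0" --pt "0 0 0" --pt "0 0 0" --pt "0 0 0" --pt "0 0 0" --pt "0 0 0" --pt "0 0 -3" --pt "0 0 -4" --pt "0 0 -3" --pt "0 0 0" --pt "0 0 0" --pt "0 0 0" --spin '[0,0,0,0,0,0,0,0,0,0,0.105,0.102,0]' --gripper 1 --squeeze 40

```text
time_s: 19.77
tool_pos: [0.4276, 0.3285, 0.1892]
ee_rot: [-180.0, 0.0, 88.2]
ft_force: [0.3, 0.4, -3.0]
finger_gap: 0.0397
```

```bash
python3 -c "
from loc import *
go(584.7,250,190,88)"
```

```text
t=19.8 at [427.6 328.5 189.2] [-180.     0.    88.2] gap 39.7 F [ 0.3  0.4 -3. ] | travel cm [-7.34 15.95 -0.08] spin 0.003
```

step_arm --pt "-1.84 3.99 0" --pt "-1.84 3.99 0" --pt "-1.84 3.99 0" --pt "-1.82 3.98 0" --pt "0 0 0" --pt "0 0 0" --pt "0 0 0" --spin '[0,0,0,0,0,0,0]'

```text
time_s: 20.65
tool_pos: [0.5841, 0.2506, 0.1893]
ee_rot: [-180.0, 0.0, 88.2]
ft_force: [-0.5, 1.0, -3.6]
finger_gap: 0.0399
```

```bash
python3 -c "
from loc import *
go(584.7,250.2,97,88)
save(ctrl.read_camera('wrist')[0],'w5.png')
"
```

```text
t=20.6 at [584.1 250.6 189.3] [-180.     0.    88.2] gap 39.9 F [-0.5  1.  -3.6] | travel cm [-0.04  0.06  9.23] spin 0.004
```

View pics/w5.png

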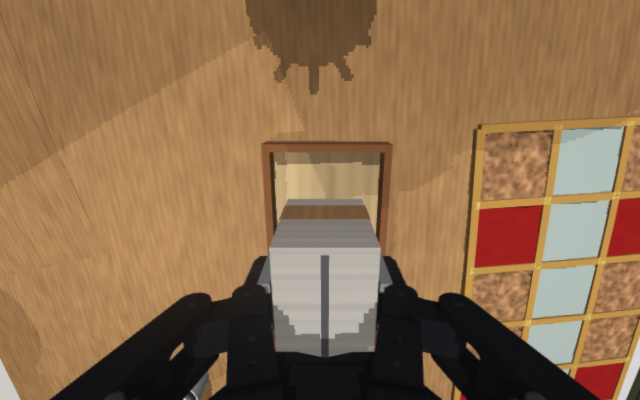

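Carton aligned with the far compartment (325,290). Now lower.

step_arm --pt "0 0.05 4" --pt "0 0 3" --pt "0 0 1.5" --pt "0 0 0.7" --pt "0 0 0" --spin '[0,0,0,0,0]'

```text
time_s: 21.32
tool_pos: [0.5856, 0.2503, 0.0979]
ee_rot: [180.0, -0.0, 88.2]
ft_force: [-0.4, 0.2, -3.2]
finger_gap: 0.0399
```

step_arm --pt "0 0 0" --pt "0 0 0" --pt "0 0 0" --pt "0 0 0" --pt "0 0 -4" --pt "0 0 -5" --pt "0 0 -5" --pt "0 0 0" --pt "0 0 0" --spin '[0,0,0,0,0,0,0,0,0]' --gripper 0

```text
time_s: 22.45
tool_pos: [0.5851, 0.2499, 0.2368]
ee_rot: [-180.0, 0.0, 88.1]
ft_force: [0.1, 0.3, 0.4]
finger_gap: 0.0853
```

```bash
python3 -c "
from loc import *
H['nail_carton']=.066
ctrl.read_camera('wrist')
loc(['nail_carton','long_tray'],('wrist',))
go(426,-314,235,81)"
```

```text
nail_carton wrist s=0.91 3821 z99=0.068 TOP c=(584.9,249.9) 40.1x56.5 longaxis=88.2 med [585.  252.1] ALL c=(584.6,240.4) 44.4x78.1 longaxis=85.0
long_tray wrist s=0.77 13390 z99=0.026 TOP c=(582.1,174.9) 100.9x247.7 longaxis=87.9 med [585.6 207.6] ALL c=(581.8,171.2) 100.9x255.1 longaxis=88.0
t=22.6 at [585.  249.9 236.1] [-179.9    0.    88.1] gap 85.3 F [ 1.1 -0.3  0. ] | travel cm [-56.88 -14.06   0.11] spin 0.125
```

step_arm --pt "-4.74 -1.17 0" --pt "-4.74 -1.17 0" --pt "-4.74 -1.17 0" --pt "-4.74 -1.17 0" --pt "-4.74 -1.17 0" --pt "-4.74 -1.17 0" --pt "-4.74 -1.17 0" --pt "-4.74 -1.17 0" --pt "-4.74 -1.17 0" --pt "-4.74 -1.17 0" --pt "-4.74 -1.17 0" --pt "-4.74 -1.19 0" --pt "0 0 0" --pt "0 0 0" --pt "0 0 0" --spin '[0,0,0,0,0,0,0,0,0,0,0,0,0.136,0,0]'

```text
time_s: 24.52
tool_pos: [0.4265, -0.3134, 0.2371]
ee_rot: [-180.0, -0.0, 80.5]
ft_force: [0.2, 0.9, -0.1]
finger_gap: 0.0855
```

```bash
python3 -c "
from loc import *
ctrl.read_camera('wrist')
loc(['large_tub','short_tray'],('wrist',))
save(ctrl.read_camera('wrist')[0],'w6.png')
go(426,-314,90,80.3)"
```

```text
large_tub wrist s=0.92 4290 z99=0.064 TOP c=(427.4,-315.9) 57.4x58.6 longaxis=84.2 med [ 428.  -314.4] ALL c=(427.4,-316.0) 57.4x58.6 longaxis=84.1
short_tray wrist s=0.74 13758 z99=0.026 TOP c=(574.9,-220.3) 94.0x101.5 longaxis=-9.6 med [ 585.5 -220.2] ALL c=(574.8,-220.0) 94.5x101.8 longaxis=-10.2
t=24.8 at [ 426.5 -313.6  237.4] [180.    0.   80.4] gap 85.4 F [-0.2  0.3 -0.2] | travel cm [-0.05 -0.05 14.74] spin 0.002
```

View pics/w6.png

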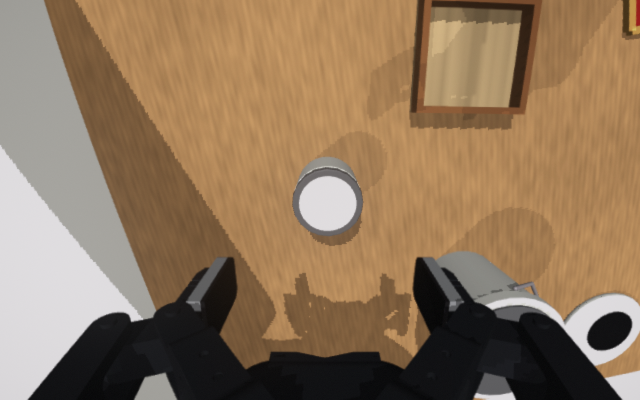

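Tub at (327,203), bucket clear at lower right.

step_arm --pt "-0.13 0.13 5" --pt "0 0 5" --pt "0 0 3.2" --pt "0 0 1.7" --pt "0 0 0" --pt "0 0 0" --spin '[0,0,0,0,0,0]'

```text
time_s: 25.52
tool_pos: [0.428, -0.3158, 0.0896]
ee_rot: [179.9, 0.1, 80.4]
ft_force: [1.2, -0.1, 0.4]
finger_gap: 0.0858
```

step_arm --pt "0 0 0" --pt "0 0 0" --pt "0 0 0" --pt "0 0 0" --pt "0 0 0" --pt "0 0 0" --pt "0 0 -3" --pt "0 0 -4" --pt "0 0 -1" --pt "0 0 0" --pt "0 0 0" --spin '[0,0,0,0,0,0,0,0,0,0,0]' --gripper 1 --squeeze 40

```text
time_s: 26.9
tool_pos: [0.427, -0.315, 0.1671]
ee_rot: [-179.9, -0.1, 80.3]
ft_force: [-1.3, -0.3, -3.2]
finger_gap: 0.0593
```

```bash
python3 -c "
from loc import *
go(575.2,-219.1,168,80.3)"
```

```text
t=26.9 at [ 427.  -315.   167.1] [-1.799e+02 -1.000e-01  8.030e+01] gap 59.3 F [-1.3 -0.3 -3.2] | travel cm [11.94 13.01 -0.09] spin 0.001
```

step_arm --pt "2.99 3.25 0" --pt "2.99 3.25 0" --pt "2.99 3.25 0" --pt "2.97 3.26 0" --pt "0 0 0" --pt "0 0 0" --pt "0 0 0" --spin '[0,0,0,0,0,0,0]'

```text
time_s: 27.78
tool_pos: [0.5749, -0.22, 0.1678]
ee_rot: [-179.9, -0.0, 80.3]
ft_force: [-0.9, -0.4, -2.0]
finger_gap: 0.0589
```

```bash
python3 -c "
from loc import *
ctrl.read_camera('wrist')
loc(['short_tray'],('wrist',))
go(575.2,-219.1,96.5,80.3)
save(ctrl.read_camera('wrist')[0],'w7.png')
"
```

```text
short_tray wrist s=0.60 32175 z99=0.026 TOP c=(584.0,-166.0) 100.9x169.2 longaxis=80.3 med [ 592.  -143.3] ALL c=(584.0,-166.1) 100.9x169.4 longaxis=80.3
t=27.9 at [ 575.3 -220.   168.4] [-180.    -0.    80.3] gap 59.3 F [-0.4 -0.2 -3.2] | travel cm [ 0.09 -0.02  7.19] spin -0.0
```

View pics/w7.png

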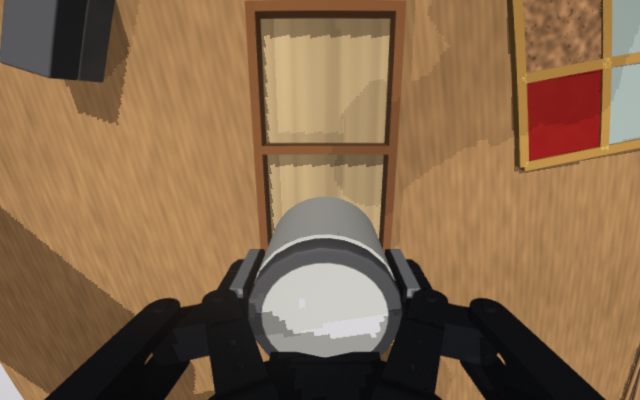

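Tub centred over the near compartment (325,300).

step_arm --pt "0.1 -0.02 3.5" --pt "0 0 2.3" --pt "0 0 0.9" --pt "0 0 0.5" --pt "0 0 0" --spin '[0,0,0,0,0]'

```text
time_s: 28.6
tool_pos: [0.5759, -0.2186, 0.0969]
ee_rot: [180.0, 0.0, 80.3]
ft_force: [-0.1, 0.3, -2.1]
finger_gap: 0.0591
```

step_arm --pt "0 0 0" --pt "0 0 0" --pt "0 0 0" --pt "0 0 0" --pt "0 0 -4" --pt "0 0 -5" --pt "0 0 -5" --pt "0 0 0" --pt "0 0 0" --spin '[0,0,0,0,0,0,0,0,0]' --gripper 0

```text
time_s: 29.72
tool_pos: [0.5754, -0.2183, 0.2358]
ee_rot: [-180.0, -0.0, 80.3]
ft_force: [-0.1, -0.1, -0.2]
finger_gap: 0.0854
```

```bash
python3 -c "
from loc import *
H['large_tub']=.068
ctrl.read_camera('wrist')
loc(['large_tub','short_tray','rubbing_stone'],('wrist',))
go(428,-62,238,61)"
```

```text
large_tub wrist s=0.67 4644 z99=0.070 TOP c=(575.0,-219.0) 58.5x58.8 longaxis=37.8 med [ 575.4 -217.4] ALL c=(575.1,-218.8) 58.7x59.1 longaxis=37.8
short_tray wrist s=0.56 18539 z99=0.026 TOP c=(582.6,-174.8) 100.8x186.5 longaxis=80.2 med [ 590.5 -164.4] ALL c=(582.6,-174.8) 100.8x186.5 longaxis=80.2
rubbing_stone wrist s=0.96 5745 z99=0.052 TOP c=(428.5,-64.4) 36.3x61.8 longaxis=61.8 med [430.3 -64.8] ALL c=(428.6,-64.3) 36.3x62.3 longaxis=61.8
t=30.0 at [ 575.4 -218.4  235.3] [-179.9   -0.    80.3] gap 85.1 F [ 0.4 -0.5 -0.8] | travel cm [ 12.94 -17.16  -0.27] spin 0.338
```

step_arm --pt "2.59 -3.43 0" --pt "2.59 -3.43 0" --pt "2.59 -3.43 0" --pt "2.59 -3.43 0" --pt "2.58 -3.44 0" --pt "0 0 0" --pt "0 0 0" --pt "0 0 0" --pt "0 0 0" --spin '[0,0,0,0,0,0.166,0.166,0,0]'

```text
time_s: 31.1
tool_pos: [0.4282, -0.0621, 0.2362]
ee_rot: [-180.0, 0.0, 61.5]
ft_force: [-0.5, 0.6, -0.1]
finger_gap: 0.0854
```

```bash
python3 -c "
from loc import *
ctrl.read_camera('wrist')
loc(['rubbing_stone','small_tub'],('wrist',))
go(428.5,-63,90,61.5)"
```

```text
rubbing_stone wrist s=0.64 2949 z99=0.052 TOP c=(427.7,-63.5) 33.8x61.7 longaxis=61.5 med [428.5 -61.5] ALL c=(427.7,-63.5) 33.8x61.8 longaxis=61.5
small_tub wrist s=0.92 2181 z99=0.043 TOP c=(429.3,50.9) 39.0x39.0 longaxis=31.3 med [429.8  50.9] ALL c=(429.4,50.8) 39.0x39.2 longaxis=-58.7
t=31.3 at [428.2 -62.2 236.3] [-180.     0.    61.4] gap 85.2 F [ 0.5 -0.5  0.1] | travel cm [-0.06  0.06 14.63] spin -0.002
```

step_arm --pt "-0.12 0.02 5" --pt "0 0 5" --pt "0 0 3" --pt "0 0 1.65" --pt "0 0 0" --pt "0 0 0" --spin '[0,0,0,0,0,0]'

```text
time_s: 32.05
tool_pos: [0.4282, -0.0634, 0.0905]
ee_rot: [180.0, -0.0, 61.3]
ft_force: [-0.0, -0.8, 0.1]
finger_gap: 0.0855
```

step_arm --pt "0 0 0" --pt "0 0 0" --pt "0 0 0" --pt "0 0 0" --pt "0 0 0" --pt "0 0 0" --pt "0 0 0" --pt "0 0 -3" --pt "0 0 -4" --pt "0 0 -1" --pt "0 0 0" --pt "0 0 0" --pt "0 0 0" --pt "0 0 0" --spin '[0,0,0,0,0,0,0,0,0,0,-0.164,-0.164,0,0]' --gripper 1 --squeeze 40

```text
time_s: 33.8
tool_pos: [0.4276, -0.0632, 0.1694]
ee_rot: [-179.9, -0.0, 79.9]
ft_force: [0.1, -0.1, -2.4]
finger_gap: 0.0334
```

```bash
python3 -c "
from loc import *
go(590.2,-130.5,168,80.2)"
```

```text
t=33.8 at [427.6 -63.2 169.4] [-179.9   -0.    79.9] gap 33.4 F [ 0.1 -0.1 -2.4] | travel cm [-3.78 17.19  0.14] spin -0.005
```

step_arm --pt "-0.95 4.3 0" --pt "-0.95 4.3 0" --pt "-0.95 4.3 0" --pt "-0.93 4.29 0" --pt "0 0 0" --pt "0 0 0" --pt "0 0 0" --spin '[0,0,0,0,-0.005,0,0]'

```text
time_s: 34.67
tool_pos: [0.5899, -0.1296, 0.1697]
ee_rot: [-179.9, -0.0, 80.4]
ft_force: [-0.6, -1.0, -2.1]
finger_gap: 0.0332
```

```bash
python3 -c "
from loc import *
go(590.2,-130.5,97,80.2)
save(ctrl.read_camera('wrist')[0],'w8.png')
"
```

```text
t=34.7 at [ 589.9 -129.6  169.7] [-179.9   -0.    80.4] gap 33.2 F [-0.6 -1.  -2.1] | travel cm [-0.08  0.04  7.27] spin 0.003
```

View pics/w8.png

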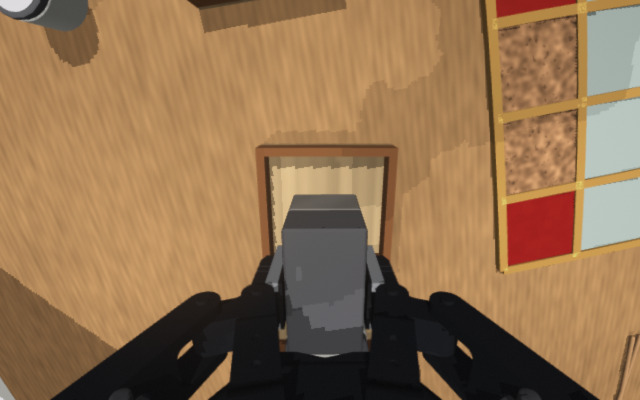

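Stone aligned over the compartment (325,270). Lower, release, retreat high.

step_arm --pt "-0.05 0.04 3.5" --pt "0 0 2.3" --pt "0 0 0.9" --pt "0 0 0.57" --pt "0 0 0" --spin '[0,0,0,0,0]'

```text
time_s: 35.35
tool_pos: [0.5911, -0.1306, 0.0976]
ee_rot: [180.0, 0.0, 80.4]
ft_force: [-0.8, -0.2, -2.4]
finger_gap: 0.0336
```

step_arm --pt "0 0 0" --pt "0 0 0" --pt "0 0 0" --pt "0 0 0" --pt "0 0 -4" --pt "0 0 -5" --pt "0 0 -5" --pt "0 0 -5" --pt "0 -4 -4" --pt "0 -4 0" --pt "0 -4 0" --pt "0 0 0" --pt "0 0 0" --spin '[0,0,0,0,0,0,0,0,0,0,0,0,0]' --gripper 0

```text
time_s: 36.98
tool_pos: [0.4732, -0.1107, 0.3275]
ee_rot: [179.9, 0.0, 80.4]
ft_force: [0.2, -1.0, 0.5]
finger_gap: 0.0855
```

```bash
python3 -c "
from loc import *
H.update(rubbing_stone=.056,large_tub=.068,solder_reel=.052,flux_bottle=.080,nail_carton=.066)
for c in ['wrist','scene']:
  ctrl.read_camera(c)
loc(['rubbing_stone','large_tub','short_tray'],('wrist',))
loc(['rubbing_stone','solder_reel','flux_bottle','nail_carton','long_tray','bucket','flowerpot'],('side',))
save(cv2.resize(ctrl.read_camera('scene')[0][140:270,160:500],(800,306)),'s9.png')
save(ctrl.read_camera('wrist')[0],'w9.png')
go(0,0,0)"
```

```text
rubbing_stone wrist s=0.57 2262 z99=0.058 TOP c=(590.3,-130.7) 35.3x62.3 longaxis=81.2 med [ 589.5 -129.2] ALL c=(598.7,-137.9) 53.2x74.4 longaxis=81.9
large_tub wrist s=0.83 2300 z99=0.070 TOP c=(574.6,-215.4) 52.3x58.4 longaxis=4.4 med [ 573.9 -212.2] ALL c=(566.5,-181.2) 66.3x165.3 longaxis=-72.0
short_tray wrist s=0.60 6509 z99=0.026 TOP c=(583.1,-174.6) 101.3x186.8 longaxis=80.3 med [ 580.8 -163.6] ALL c=(576.0,-173.0) 116.1x187.2 longaxis=81.0
rubbing_stone side s=0.62 335 z99=0.058 TOP c=(589.6,-128.5) 35.1x64.3 longaxis=82.1 med [ 588.5 -124.7] ALL c=(596.6,-158.8) 49.1x154.0 longaxis=-77.7
solder_reel side s=0.61 464 z99=0.054 TOP c=(581.6,161.5) 52.7x57.5 longaxis=-61.9 med [580.5 164.4] ALL c=(573.1,172.5) 53.8x85.8 longaxis=-49.7
flux_bottle side s=0.77 355 z99=0.081 TOP c=(577.8,71.9) 23.7x23.8 longaxis=3.0 med [578.2  74.6] ALL c=(572.4,64.4) 38.4x62.5 longaxis=66.4
nail_carton side s=0.79 738 z99=0.068 TOP c=(585.4,250.4) 42.2x59.5 longaxis=87.4 med [583.3 253.8] ALL c=(590.9,233.3) 56.7x133.4 longaxis=-72.4
long_tray side s=0.63 1496 z99=0.026 TOP c=(581.3,161.3) 102.1x278.9 longaxis=88.0 med [549.3 205. ] ALL c=(581.3,161.6) 102.1x279.4 longaxis=88.0
bucket side s=0.91 867 z99=0.106 TOP c=(560.3,-452.4) 93.9x112.7 longaxis=-40.9 med [ 560.6 -443.5] ALL c=(484.3,-310.6) 106.3x443.1 longaxis=-62.5
flowerpot side s=0.90 3226 z99=0.125 TOP c=(576.3,463.0) 84.4x88.3 longaxis=39.4 med [576.  459.5] ALL c=(574.9,463.2) 104.9x105.7 longaxis=3.8
t=37.8 at [ 472.7 -110.6  327.2] [-180.     0.    80.4] gap 85.3 F [-0.2 -0.2  0. ] | travel cm [  3.02 -48.45  32.72] spin None
```

View pics/s9.png

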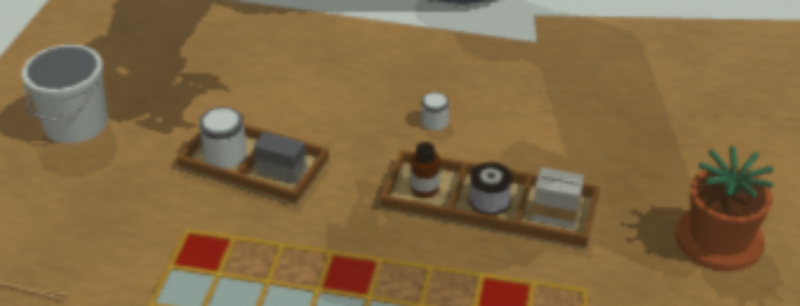

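View pics/w9.png

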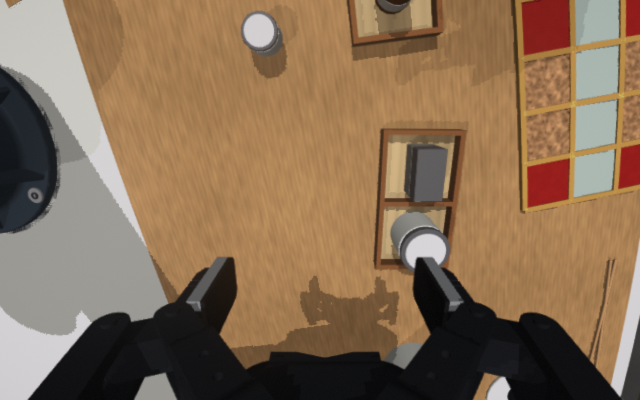

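Both pictures show every item upright in its own compartment: tub (222,140) and stone (280,157) in the short tray; bottle (425,170), reel (490,187) and carton (558,195) in the long one. The small tub, bucket and pot haven't moved.

```bash
python3 -c "
from station import ctrl
print(ctrl.sign_off())"
```

```text
the job is handed in; nothing more can be done
None
```

Both kits are made up and the job is handed in, at about 38 s of the 115 s allowed.

- **Leading kit (long tray):** the solder reel is in the middle, the flux bottle in the −y end compartment and the nail carton in the +y end.
- **Cementing kit (short tray):** the large tub is in the −y compartment and the rubbing stone in the +y one.

I placed them in the order reel, bottle, carton, tub, stone.

**Last checks:** the wrist and side depth put each item's top at the height expected when it stands on the tray floor. Each was within about 2 mm of its compartment centre. The last whole-scene picture shows all five upright, with both trays where they started. The gripper was open and well clear at sign-off.

**Disagreements:**
- At the start, the scene camera read about 5 mm farther in x than the other two, so I went by the wrist camera.
- In the last check, partly blocked views shifted a few readings: the tub about 4 mm from the wrist camera and the bucket about 5 mm from the side camera. The wrist camera had put the tub within 1 mm just after I released it. I never touched the bucket, and it looks in place in the picture.
- I did not measure the small tub again at the end, but the pictures show it standing apart from the trays where it was. The pot re-measured in place.

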